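Demagnetise a screwdriver over the bench demagnetiser

ROBOT

A 6-joint arm with a two-finger parallel gripper is mounted at the origin on the work surface; the furniture and walls round the work are solid. World frame = base frame: x ahead of the robot, y to its left, z up, the work surface at z = 0. Lengths are in m, angles in rad, forces in N, time in s.
With the tool pointing down it reaches from about 0.325 to 0.85 m from the base axis. Payload 4.4 kg.
Tool frame: the origin (TCP) lies midway between the tips of the shut fingers; the grasp point (between the pads) lies env.hold_point_z behind it (env.hold_point_z is the distance from the TCP to the grasp point, in m); z points along the fingers, y is the line along which they close (so a half turn about z gives the same grasp; the last joint's range is limited). The gripper opens to 94 mm and grips with 3 to 60 N. Pads are 16 mm wide; open, the fingers measure 119 mm over their backs; the gripper's body (75 mm by 177 mm) begins 78 mm behind the grasp point.
Start: joints at [1.135, 0.207, 1.542, -0, 1.393, -0.15], TCP at [0.162, 0.552, 0.205] pointing down, gripper open.
Joint ranges: [-2.73, 2.73], [-0.86, 2.22], [0.23, 2.46], [-1.11, 4.25], [0.08, 2.63], [-2.82, 2.82]. Speed limits (rad/s): [2.79, 2.79, 3.14, 3.14, 3.14, 3.14].

INTERFACE

Orientations are given as [roll, pitch, yaw] about the fixed x, y, z axes, in that order (R = Rz(yaw) Ry(pitch) Rx(roll)).
In Python, from rig import env gives the robot as it stands.
- The arm moves only by the shell command python3 -m pendant 'ROWS'. ROWS is JSON, a list of rows, each a list of 3 entries, a list of its own where there are three numbers: the closure, from -1 (fully open) to 1 (shut), then the shift along the tool's x, y, z in cm, then the turn, a rotation vector about the tool's x, y, z in degrees. In form: [[claw, [x, y, z], [rx, ry, rz]], ...]. A call has 1 to 10 rows; each row shifts and turns the commanded pose from where the row before left it, along the tool's axes as they then stand; what a row does not reach is not made up. A row lasts 1/12 s, in which the tool goes at most 41.7 mm and 7.16 degrees, less where a joint would pass 70% of its speed; a pose out of reach is approached as far as the arm can. A call with a gripper value outside its range is refused whole. The fingers move at their own pace and stop on an object; the grip force is fixed at half the most. Time passes only in rows, so rows that do not move let the fingers close. It gives the time, the measured TCP pose, the force, the opening and the grip force at its end, in the units of the state.
- env.get_state(): the state, without advancing time (a new reading comes with each control period).
- env.get_image(name): name is "scene" or "top" or "wrist"; returns a dict with "frame" (420x560x3 uint8, red, green, blue), "fx", "fy", "cx", "cy" (pixels), "pose" (4x4, takes a point from camera to world coordinates); the wrist camera has in their place "T_tool_cam" (4x4, takes a point from camera to tool coordinates, whose origin is the TCP and whose axes are the flange's). Camera axes: x right, y down, z forward; pixel columns grow to the right and rows downward; lengths in m; the calibration is good to about 2 mm. A picture is of the moment at which its call begins: read the wrist's pose just before it. There is no depth.
- env.hand_in(): hands the job in; it is judged then, once.
The state is a dict: "time": time; "joint_pos": joint angles; "joint_vel": joint speeds; "joint_torque": joint torques, N m; "tcp_pos": TCP position; "ee_rot": TCP orientation; "wrist_force": force on the tool from outside, world axes, zero at the start; "moment": the same for the moment, N m; "opening": finger opening in m; "finger_force": force on a finger pad.
Only numpy, scipy, OpenCV 4.12 (cv2) and the standard library are available. Lean on these libraries where they do the work, as an engineer would, in place of code of your own. Each camera call takes 0.05 s, during which the arm holds its last target. There are 200 camera calls.

TASK

First turn the dial of the blue demagnetiser until its white pointer meets the red mark on the ring round it. Then pick up the black-handled screwdriver, lift it over the things in between, and hold it still and level above the demagnetiser's raised black pole block: blade along the yellow line, middle of the blade over the middle of the block, about 10 mm of air below the blade, never touching the demagnetiser with it. Finish while still holding it there, dial still at the mark; leave the red screwdriver, the brown carton, the glue pot and the tub of parts undisturbed.

Things in the scene. Friction and masses are not known exactly. Their poses are not given: they have to be found in the camera images.
- demagnetiser: blue bench demagnetiser, fixed to the bench, housing 190 x 100 mm, flat top 50 mm above the bench. Origin: centre of its underside; x axis: from the dial half (-x, nearer the robot) to the pole block half (+x), z up. Tall parts cabinets stand behind it, their fronts 0.12 m or more beyond the middle of the pole block.
- pole_top (a point): centre of the top face of the raised black pole block (70 mm along x, 44 mm along y), 62 mm above the bench, 12 mm above the housing's top. A 4 mm yellow line crosses it along this frame's y axis through this point, repeated by a short dash at either edge of the housing's top. Axes as the demagnetiser's. The screwdriver's handle may hang out over either end of the line.
- dial (a joint): angle of the dial in rad, -2.3 to 2.3 (stops), growing clockwise seen from above; 0 when its pointer points along the demagnetiser's +x. It turns about the vertical, stiffly enough (0.03 N m) to stay where it is left.
- dial_grip (a point): on the dial's axis, at mid height of its black grip bar, 66.5 mm above the bench, 85 mm from the pole block's centre. The bar is 40 mm long (along the pointer), 14 mm wide, 23 mm high; its top is 78 mm above the bench. Under it is a round skirt of 22.5 mm radius, whose top is 56 mm above the bench. This frame's x axis is the pointer's direction and turns with the dial.
- dial_pointer (a point): end of the dial's white pointer, 24 mm from the dial's axis
- red_mark (a point): inner end of the red mark on the grey setting ring round the dial (2 mm high, out to 32 mm radius, does not move in the run), 24 mm from the dial's axis: the pointer's end must come here
- black_driver: black-handled screwdriver, loose, 172 mm long, about 0.1 kg: round handle (28 mm diameter, 101 mm long) at its +y end, grey hexagonal anti-roll collar (29 mm across flats, 6 mm thick) round the handle at mid length, round blade (6 mm diameter, 71 mm long) at its -y end. Its y axis runs along it; origin as it first lies: under mid length, 14.5 mm below the long axis.
- blade_mid (a point): on the black screwdriver's long axis, at the middle of its blade, 36 mm from the tip; axes as the screwdriver's
- handle_grip (a point): on the black screwdriver's long axis, in its handle, near its centre of mass, 85 mm behind blade_mid; axes as the screwdriver's. A good place to grip, across the handle.
- red_driver: red-handled screwdriver of the same size and axes, loose on the bench; leave alone
- brown_carton: brown carton 87 x 87 x 46 mm, stands between the screwdrivers and the demagnetiser; origin under its centre; leave alone
- glue_pot: black round pot, 42 mm diameter, 78 mm high, stands in between; origin under its centre; leave alone
- parts_tub: low milky tub with small parts, 166 x 131 x 46 mm, stands in between, at the back; origin under its centre; leave alone

How it is judged:
By the outcome, as a careful person would: the job done as asked, in the order asked, and still so for the second after the job is handed in, while the arm keeps its last pose, push and grip.
It also fails if it takes over 58 s, if anything falls off the work surface, if the arm or the gripper's body presses on something with over 40 N, if the wrist force passes 120 N, or if a joint passes its speed limit or range.

## Working session

There is one attempt and no reset: what is moved stays moved. The work goes in short steps, Python scripts to look and compute and a shell command to move; the robot and the scene stay as the last step left them, time stands still between calls to the robot, and variables do not carry over. Pictures are saved under pics/ and viewed, at most 14 in all, crops included, and the job is handed in when it is done.

```bash
mkdir -p pics; ls; python3 - <<'E'
from rig import env
import cv2,pickle,numpy as np
s=env.get_state();print(s,env.hold_point_z)
d={}
for n in("scene","top","wrist"):
    i=env.get_image(n);d[n]=i;cv2.imwrite(f"pics/{n}0.png",i["frame"][...,::-1])
    print(n,{k:(np.round(v,3).tolist() if k!="frame" else 0) for k,v in i.items()})
pickle.dump(d,open("im0.pkl","wb"))
E
```

```text
pics
{'time': 0.0, 'joint_pos': array([ 1.13452353e+00,  2.07428126e-01,  1.54291257e+00, -4.50540176e-06,
        1.39344876e+00, -1.50493564e-01]), 'joint_vel': array([ 1.26805314e-03, -1.98764327e-03,  1.15849989e-03, -8.82887454e-04,
        4.47279941e-05, -2.49218613e-04]), 'joint_torque': array([ 1.42352994e-03, -3.70889390e+01, -2.81414151e+01,  6.99733081e-02,
        3.61874246e-02, -1.57368063e-04]), 'tcp_pos': array([0.16177285, 0.55096594, 0.20430579]), 'ee_rot': array([-3.13942001e+00, -3.24975884e-04,  2.85581387e+00]), 'wrist_force': array([ 0.4891494 , -0.54810189, -0.42983792]), 'moment': array([-0.03989607,  0.01648638,  0.04366087]), 'finger_force': 0.0, 'opening': 0.09434271169151807} 0.0188
scene {'frame': 0, 'fx': 403.825, 'fy': 403.825, 'cx': 284.573, 'cy': 210.42, 'pose': [[0.78, -0.453, 0.432, 0.163], [-0.625, -0.543, 0.56, -0.443], [-0.019, -0.707, -0.707, 0.677], [0.0, 0.0, 0.0, 1.0]]}
top {'frame': 0, 'fx': 458.859, 'fy': 458.859, 'cx': 280.05, 'cy': 209.689, 'pose': [[0.016, -0.987, 0.161, 0.335], [-1.0, -0.017, -0.005, 0.054], [0.007, -0.161, -0.987, 1.155], [0.0, 0.0, 0.0, 1.0]]}
wrist {'frame': 0, 'fx': 292.703, 'fy': 292.703, 'cx': 280.984, 'cy': 207.276, 'T_tool_cam': [[-0.0, -0.961, -0.278, 0.083], [1.0, -0.0, 0.0, -0.0], [-0.001, -0.278, 0.961, -0.18], [0.0, 0.0, 0.0, 1.0]]}
```

View pics/top0.png

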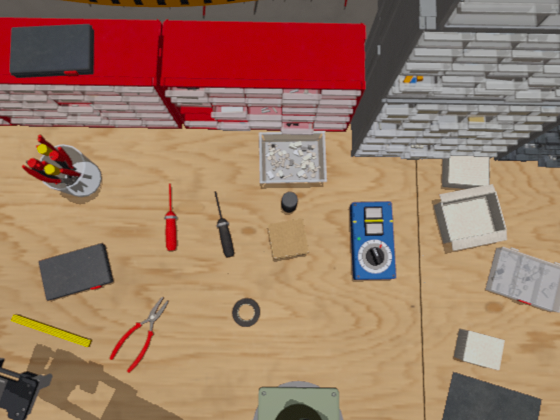

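View pics/scene0.png

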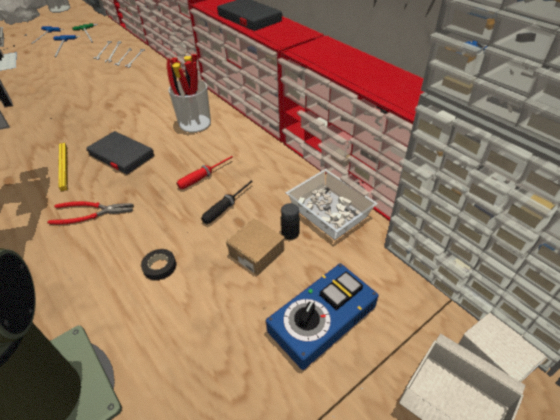

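The top view shows the demagnetiser at (373,240) with its dial at (375,256). The black driver runs from its tip at (216,193) to its handle at (228,255). The carton is at (287,240), the pot at (289,202) and the tub at (292,158). Next I'll turn these pixels into positions.

```bash
cat > h.py <<'E'
import numpy as np,cv2
from scipy.spatial.transform import Rotation as R
def campose(im,st=None):
    if "pose" in im: return np.array(im["pose"])
    T=np.eye(4);T[:3,:3]=R.from_euler('xyz',st["ee_rot"]).as_matrix();T[:3,3]=st["tcp_pos"]
    return T@np.array(im["T_tool_cam"])
def cast(im,P,uv,z):
    uv=np.atleast_2d(np.asarray(uv,float))
    d=np.c_[(uv[:,0]-im["cx"])/im["fx"],(uv[:,1]-im["cy"])/im["fy"],np.ones(len(uv))]@P[:3,:3].T
    o=P[:3,3]; return o+d*((z-o[2])/d[:,2])[:,None]
def proj(im,P,X):
    c=(np.atleast_2d(X)-P[:3,3])@P[:3,:3]
    return np.c_[im["fx"]*c[:,0]/c[:,2]+im["cx"],im["fy"]*c[:,1]/c[:,2]+im["cy"]]
def axis(m):
    "centroid, long direction, extents of mask pixels (x,y)"
    p=np.argwhere(m)[:,::-1].astype(float);c=p.mean(0);w,v=np.linalg.eigh(np.cov((p-c).T));t=(p-c)@v[:,1]
    return c,v[:,1],t.min(),t.max()
E
python3 - <<'E'
import pickle;from h import *
im=pickle.load(open("im0.pkl","rb"))["top"];P=campose(im);f=im["frame"]
hsv=cv2.cvtColor(f,cv2.COLOR_RGB2HSV)
def w(uv,z):return np.round(cast(im,P,uv,z),4).tolist()
m=cv2.inRange(hsv,(100,120,50),(125,255,255));m[:180]=0;m[300:]=0
c=max(cv2.findContours(m,0,2)[0],key=cv2.contourArea)
r=cv2.minAreaRect(c);print("demag",r,w(cv2.boxPoints(r),.05),w(r[0],.05))
# driver
b=np.zeros(m.shape,bool);b[188:262,205:240]=1
dk=(hsv[...,2]<75)&b;c,v,a,e=axis(dk);print("driver",c,v,a,e,w([c+a*v,c,c+e*v],.0145))
for n,q in dict(carton=[(268,226),(302,226),(306,256),(272,260)],pot=[(289,197)],tub=[(258,132),(326,132),(326,187),(260,187)]).items():print(n,w(q,.078 if n=="pot" else .046))
print("dial",w((375,256),.078))
cv2.imwrite("pics/c1.png",cv2.resize(f[180:300,200:420,::-1],None,fx=3.6,fy=3.6,interpolation=2))
E
```

```text
demag ((372.1150817871094, 240.4940948486328), (76.84773254394531, 41.71441650390625), 87.0643310546875) [[0.5347, -0.1204, 0.05], [0.5419, -0.2227, 0.05], [0.3557, -0.2278, 0.05], [0.3491, -0.1282, 0.05]] [[0.4441, -0.1748, 0.05]]
driver [225.21126761 236.98591549] [0.2191162  0.97569877] -46.13015659465788 19.601307722882424 [[0.5641, 0.214, 0.0145], [0.4502, 0.1844, 0.0145], [0.4029, 0.1721, 0.0145]]
carton [[0.4756, 0.0777, 0.046], [0.477, -0.0051, 0.046], [0.4043, -0.0154, 0.046], [0.3934, 0.0664, 0.046]]
pot [[0.5422, 0.0282, 0.078]]
tub [[0.7135, 0.1077, 0.046], [0.7167, -0.0636, 0.046], [0.5751, -0.0636, 0.046], [0.5722, 0.0994, 0.046]]
dial [[0.405, -0.1752, 0.078]]
```

View pics/c1.png

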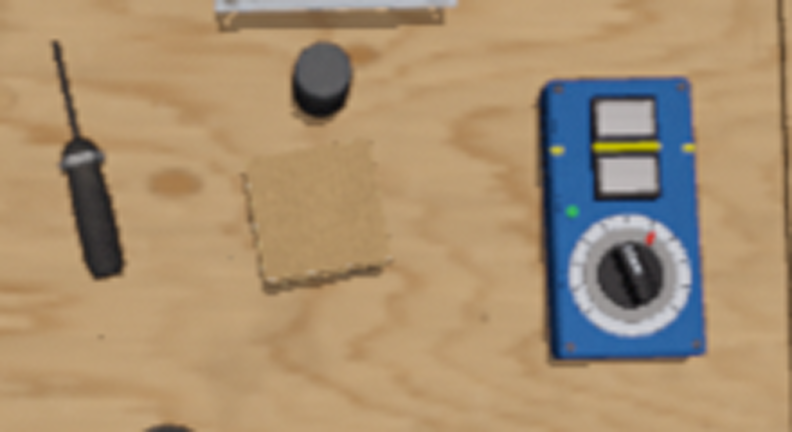

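The pointer is about 20° left of the demagnetiser's +x and the red mark about 28° right of it, so the dial needs roughly 50° clockwise. I'll move above the dial and look from closer.

```bash
R='[-1,[-2.19,-3.14,0],[0,0,0]]'; python3 -m pendant '[[-1,[-2.19,-3.14,0],[0,0,0]],[-1,[-2.19,-3.14,0],[0,0,0]],[-1,[-2.19,-3.14,0],[0,0,0]],[-1,[-2.19,-3.14,0],[0,0,0]],[-1,[-2.19,-3.14,0],[0,0,0]],[-1,[-2.19,-3.14,0],[0,0,0]],[-1,[-2.19,-3.14,0],[0,0,0]],[-1,[-2.19,-3.14,0],[0,0,0]],[-1,[-2.19,-3.14,0],[0,0,0]],[-1,[-2.19,-3.14,0],[0,0,0]]]'
python3 -m pendant '[[-1,[-2.19,-3.14,0],[0,0,0]],[-1,[-2.19,-3.14,0],[0,0,0]],[-1,[-2.19,-3.14,0],[0,0,0]],[-1,[-2.19,-3.14,0],[0,0,0]],[-1,[-2.19,-3.14,0],[0,0,0]],[-1,[-2.19,-3.14,0],[0,0,0]],[-1,[-2.19,-3.14,0],[0,0,0]],[-1,[-2.19,-3.14,0],[0,0,0]],[-1,[-2.19,-3.14,0],[0,0,0]],[-1,[-2.19,-3.14,0],[0,0,0]]]'
python3 -m pendant '[[-1,[0,0,0],[0,0,-6.4]],[-1,[0,0,0],[0,0,-6.4]],[-1,[0,0,0],[0,0,-6.4]],[-1,[0,0,0],[0,0,-6.4]],[-1,[0,0,0],[0,0,-6.4]],[-1,[0,0,0],[0,0,-6.4]],[-1,[0,0,0],[0,0,0]],[-1,[0,0,0],[0,0,0]]]'
cat > look.py <<'E'
import sys,pickle;from rig import env;from h import *
n=sys.argv[1];s=env.get_state();im=env.get_image("wrist")
pickle.dump((s,im),open(n+".pkl","wb"));cv2.imwrite(f"pics/{n}.png",im["frame"][...,::-1])
print(s["time"],s["tcp_pos"],np.degrees(s["ee_rot"]),s["joint_pos"])
E
python3 look.py w1
```

```text
time: 0.98
tcp_pos: [0.2835, 0.187, 0.2053]
ee_rot: [3.141, 0.0, 2.857]
wrist_force: [0.5, -0.0, 0.4]
opening: 0.0939
finger_force: 0.0
time: 1.82
tcp_pos: [0.4052, -0.1763, 0.2052]
ee_rot: [3.141, -0.0, 2.855]
wrist_force: [1.7, 0.3, -0.1]
opening: 0.0939
finger_force: 0.0
time: 2.48
tcp_pos: [0.4051, -0.1742, 0.2052]
ee_rot: [3.141, -0.0, -2.76]
wrist_force: [0.4, 0.2, -0.2]
opening: 0.0943
finger_force: 0.0
2.4833 [ 0.40511926 -0.17421401  0.2052388 ] [ 1.79975440e+02 -1.33637788e-02 -1.58141487e+02] [-6.02894453e-01 -8.65505833e-02  1.85192473e+00  4.37434272e-05
  1.37670461e+00 -2.55520220e+00]
```

View pics/w1.png

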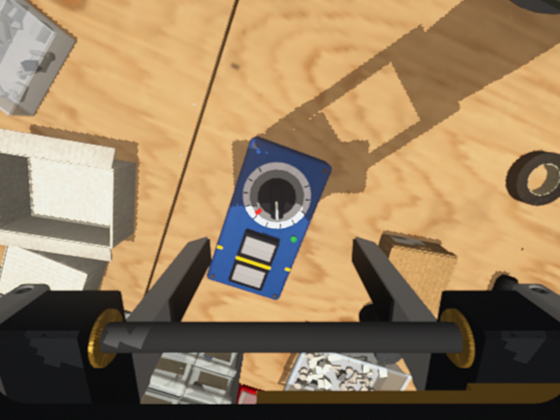

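The demagnetiser is at about (270,218), the dial at (276,195), the red mark near (258,212), the white pointer near (277,208), and the yellow dashes near (220,247) and (288,269). I'll measure these and crop the dial.

```bash
cat > meas.py <<'E'
import sys,pickle;from h import *
s,im=pickle.load(open(sys.argv[1]+".pkl","rb"));P=campose(im,s);f=im["frame"];hsv=cv2.cvtColor(f,cv2.COLOR_RGB2HSV)
u,v=map(int,sys.argv[2:4]);r=int(sys.argv[4])
# yellow line & dashes
y=cv2.inRange(hsv,(22,130,120),(35,255,255));blue=cv2.inRange(hsv,(100,120,40),(125,255,255))
c=max(cv2.findContours(blue,0,2)[0],key=cv2.contourArea);hull=cv2.convexHull(c)
hm=np.zeros(y.shape,np.uint8);cv2.drawContours(hm,[hull],0,255,-1);y&=hm
n,l,st,ce=cv2.connectedComponentsWithStats(y)
for i in range(1,n):
    if st[i,4]>4:
        p=cast(im,P,ce[i],.062 if st[i,4]>60 else .05)[0];print("yel",st[i,4],ce[i].round(1),p.round(4))
box=np.zeros(y.shape,bool);box[v-r:v+r,u-r:u+r]=1
red=(((hsv[...,0]<8)|(hsv[...,0]>172))&(hsv[...,1]>120)&(hsv[...,2]>90)&box)
pr=np.argwhere(red)[:,::-1];pw=cast(im,P,pr,.052)
print("red",len(pr),pr.mean(0),pw.mean(0).round(4))
x0,y0=u-r,v-r
cv2.imwrite(f"pics/{sys.argv[1]}c.png",cv2.resize(f[y0:v+r,x0:u+r,::-1],(560,560),interpolation=2))
print("crop scale",560/(2*r),x0,y0)
E
python3 meas.py w1 276 195 36
```

```text
yel 17 [219.2 246.5] [ 0.4939 -0.22    0.05  ]
yel 155 [252.6 262.4] [ 0.4928 -0.175   0.062 ]
yel 14 [287.1 268.9] [ 0.4911 -0.13    0.05  ]
red 27 [258.14814815 211.22222222] [ 0.4324 -0.1913  0.052 ]
crop scale 7.777777777777778 240 159
```

View pics/w1c.png

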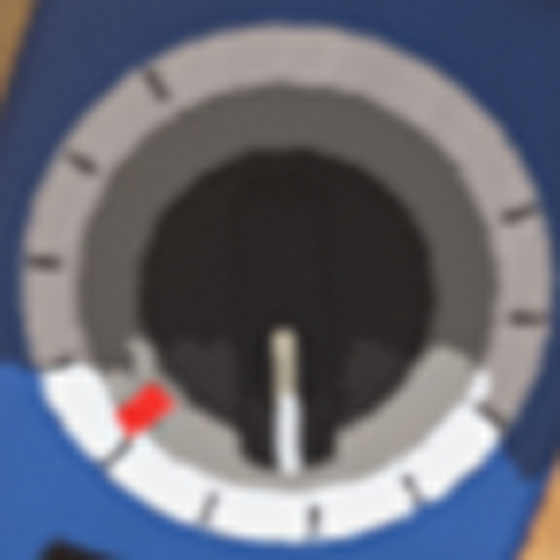

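The crop shows the pointer running from crop (284,330) to (290,470), and the red mark centred at (146,410).

```bash
python3 - <<'E'
import pickle;from h import *
s,im=pickle.load(open("w1.pkl","rb"));P=campose(im,s)
k=lambda a:(np.array([240,159])+np.array(a)/7.78)
ax=np.array([.4078,-.1777])
print("ring",cast(im,P,k((287,283)),.051))
rm=cast(im,P,[k((172,402)),k((122,420))],.052)[:,:2]-ax;print("mark",rm,np.degrees(np.arctan2(rm[:,1],rm[:,0])),np.hypot(*rm.T))
for z in(.056,.07,.078):
    q=cast(im,P,[k((284,330)),k((289,470))],z)[:,:2];e=q[1]-q[0];print(z,q,np.degrees(np.arctan2(*e[::-1])),q-ax,np.degrees(np.arctan2(*(q[1]-ax)[::-1])),np.hypot(*(q[1]-ax)))
E
```

```text
ring [[ 0.40631733 -0.17763956  0.051     ]]
mark [[ 0.02223458 -0.00943938]
 [ 0.02777957 -0.01552789]] [-23.00296153 -29.20379919] [0.0241553  0.03182483]
0.056 [[ 0.41204798 -0.17578314]
 [ 0.43230146 -0.16693999]] 23.587208102354786 [[0.00424798 0.00191686]
 [0.02450146 0.01076001]] 23.709051131466726 0.026760030371139876
0.07 [[ 0.40848484 -0.17698806]
 [ 0.42787748 -0.16852079]] 23.587208102354715 [[0.00068484 0.00071194]
 [0.02007748 0.00917921]] 24.569383738834 0.022076300396719928
0.078 [[ 0.40644877 -0.17767659]
 [ 0.42534949 -0.1694241 ]] 23.58720810235476 [[-1.35123369e-03  2.34051608e-05]
 [ 1.75494876e-02  8.27590249e-03]] 25.247400824501824 0.01940296564169817
```

```bash
python3 -m pendant '[[-1,[-0.05,-0.39,2],[0,0,-1.7]],[-1,[0,0,3],[0,0,0]],[-1,[0,0,3],[0,0,0]],[-1,[0,0,3],[0,0,0]],[-1,[0,0,2],[0,0,0]],[-1,[0,0,1.5],[0,0,0]],[-1,[0,0,0],[0,0,0]],[0.3,[0,0,0],[0,0,0]],[0.3,[0,0,0],[0,0,0]],[0.3,[0,0,0],[0,0,0]]]'
python3 -m pendant '[[1,[0,0,0],[0,0,0]],[1,[0,0,0],[0,0,0]],[1,[0,0,0],[0,0,0]],[1,[0,0,0],[0,0,0]],[1,[0,0,0],[0,0,0]],[1,[0,0,0],[0,0,0]]]'; python3 look.py w2
```

```text
time: 3.37
tcp_pos: [0.4085, -0.1786, 0.0619]
ee_rot: [-3.139, 0.002, -2.728]
wrist_force: [0.5, 0.2, -0.6]
opening: 0.0775
finger_force: 0.0
time: 3.87
tcp_pos: [0.4072, -0.1778, 0.0605]
ee_rot: [-3.141, 0.0, -2.728]
wrist_force: [-0.6, 0.3, -1.1]
opening: 0.0373
finger_force: 0.0
3.8667 [ 0.40723732 -0.17775424  0.06052456] [-1.79994111e+02  4.14667626e-03 -1.56276523e+02] [-6.06800139e-01  1.12841460e-01  1.98454939e+00  9.23537869e-06
  1.04407635e+00 -2.59165389e+00]
```

```bash
python3 -m pendant '[[1,[0,0,0],[0,0,0]],[1,[0,0,0],[0,0,0]],[1,[0,0,0],[0,0,0]],[1,[0,0,0],[0,0,0]],[1,[0,0,0],[0,0,0]],[1,[0,0,0],[0,0,0]]]'; 
```

```text
time: 4.42
tcp_pos: [0.4077, -0.1787, 0.0605]
ee_rot: [-3.139, 0.0, -2.727]
wrist_force: [1.3, -6.1, -4.4]
opening: 0.0136
finger_force: 30.0
```

```bash
python3 -m pendant '[[1,[0,0,0],[0,0,6.4]],[1,[0,0,0],[0,0,6.4]],[1,[0,0,0],[0,0,6.4]],[1,[0,0,0],[0,0,6.4]],[1,[0,0,0],[0,0,6.4]],[1,[0,0,0],[0,0,6.4]],[1,[0,0,0],[0,0,6.4]],[1,[0,0,0],[0,0,6.4]],[1,[0,0,0],[0,0,0]],[1,[0,0,0],[0,0,0]]]'; python3 look.py w3; python3 meas.py w3 276 250 60
```

```text
time: 5.25
tcp_pos: [0.4077, -0.178, 0.0605]
ee_rot: [3.141, 0.001, 2.665]
wrist_force: [3.1, -3.3, -5.1]
opening: 0.0138
finger_force: 30.0
5.25 [ 0.40774352 -0.17798169  0.06052373] [1.79990240e+02 6.99935397e-02 1.52673199e+02] [-6.06816831e-01  1.13206830e-01  1.98413811e+00  3.78635232e-04
  1.04305848e+00 -1.70086108e+00]
red 0 [nan nan] [nan nan nan]
crop scale 4.666666666666667 216 190meas.py:15: RuntimeWarning: Mean of empty slice.
  print("red",len(pr),pr.mean(0),pw.mean(0).round(4))
  ret = um.true_divide(
```

View pics/w3.png

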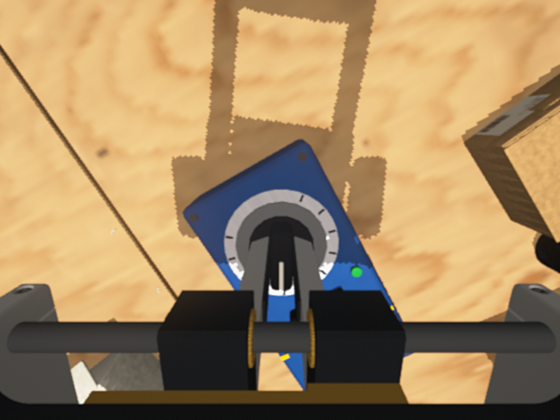

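The dial turned with the gripper: the pointer now runs straight down the picture at (281,275). The gripper hides the red mark, so I'll release, rise and check.

```bash
python3 -m pendant '[[0,[0,0,0],[0,0,0]],[0,[0,0,0],[0,0,0]],[0,[0,0,0],[0,0,0]],[0,[0,0,0],[0,0,0]],[-1,[0,0,-2],[0,0,0]],[-1,[0,0,-3],[0,0,0]],[-1,[0,0,-3],[0,0,0]],[-1,[0,0,-1],[0,0,0]],[-1,[0,0,0],[0,0,0]],[-1,[0,0,0],[0,0,0]]]'; python3 look.py w4; python3 - <<'E'
import pickle;from h import *
s,im=pickle.load(open("w4.pkl","rb"));P=campose(im,s);print(proj(im,P,[[.407,-.1777,.052],[.429,-.190,.052]]))
E
python3 meas.py w4 278 220 50
```

```text
time: 6.13
tcp_pos: [0.4071, -0.1776, 0.1502]
ee_rot: [3.142, 0.0, 2.662]
wrist_force: [-0.6, -0.5, -0.2]
opening: 0.0771
finger_force: 0.0
6.1333 [ 0.4070682  -0.17759848  0.15015052] [1.79998056e+02 7.73891107e-03 1.52535768e+02] [-6.06761417e-01 -2.08486230e-02  1.90970081e+00  5.34982543e-05
  1.25261080e+00 -1.69823320e+00]
[[281.0657194  209.42942028]
 [280.30974505 233.19950375]]
yel 210 [322.4 281.6] [ 0.4928 -0.1743  0.062 ]
yel 19 [283.6 293.9] [ 0.4941 -0.2198  0.05  ]
red 13 [279.76923077 238.92307692] [ 0.4343 -0.1934  0.052 ]
crop scale 5.6 228 170
```

View pics/w4c.png

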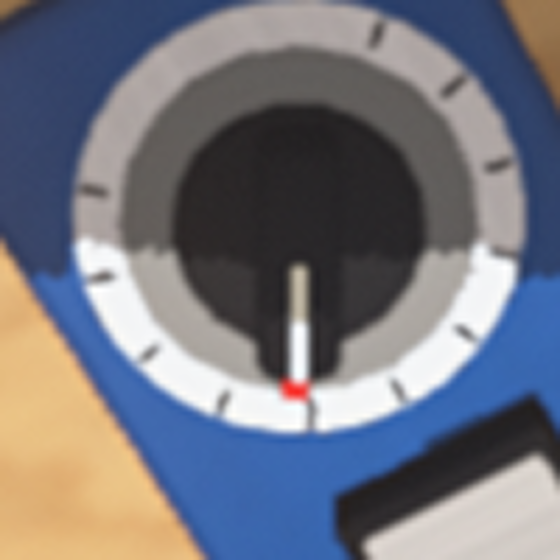

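The pointer is nearly at the mark: crop column 299 for the pointer against 295 for the red mark. I'll measure the residual angle numerically.

```bash
cat > res.py <<'E'
import pickle,sys;from h import *
n=sys.argv[1];rad=float(sys.argv[2])if len(sys.argv)>2 else .032
s,im=pickle.load(open(n+".pkl","rb"));P=campose(im,s);f=im["frame"];hsv=cv2.cvtColor(f,cv2.COLOR_RGB2HSV)
c0=proj(im,P,[.4075,-.1777,.05])[0]
# rectify onto horizontal plane z=.052, 10 px/mm
def rect(z):
    g=np.mgrid[-45:45:.1,-45:45:.1];X=.4075+g[0]/1e3;Y=-.1777+g[1]/1e3
    uv=proj(im,P,np.c_[X.ravel(),Y.ravel(),np.full(X.size,z)]).astype(np.float32).reshape(900,900,2)
    return cv2.remap(f,uv,None,cv2.INTER_CUBIC)
a=rect(.052);h=cv2.cvtColor(a,cv2.COLOR_RGB2HSV)
nb=((h[...,1]<90)&(h[...,2]>60)).astype(np.uint8)
c=max(cv2.findContours(nb,0,1)[0],key=cv2.contourArea);(ex,ew,ea)=cv2.fitEllipse(cv2.convexHull(c))
ctr=np.array([ex[1],ex[0]])/10-45;print("ring centre mm off",ctr,"diam",np.array(ew)/10)
red=((h[...,0]<10)|(h[...,0]>170))&(h[...,1]>110)&(h[...,2]>90)
p=np.argwhere(red)/10-45-ctr;p=p[np.hypot(*p.T)<34];ang=np.degrees(np.arctan2(p[:,1],p[:,0]));r=np.hypot(*p.T)
print("mark ang",np.median(ang),ang.min(),ang.max(),"r",r.min(),r.max())
b=rect(.078);h=cv2.cvtColor(b,cv2.COLOR_RGB2HSV)
w=(h[...,2]>110)&(h[...,1]<90);p=np.argwhere(w)/10-45-ctr;rr=np.hypot(*p.T);an=np.degrees(np.arctan2(p[:,1],p[:,0]))
k=(rr<17)&(rr>1);q=p[k]
import numpy as np
cc=q.mean(0);wv,V=np.linalg.eigh(np.cov((q-cc).T));d=V[:,1]*np.sign(V[0,1]);print("pointer dir",np.degrees(np.arctan2(d[1],d[0])),"centroid",cc,np.degrees(np.arctan2(cc[1],cc[0])),len(q))
E
python3 res.py w4; python3 res.py w1
```

```text
ring centre mm off [-0.68818359 -0.11044617] diam [81.01314697 81.27428589]
mark ang -29.25528001509132 -33.951857318995486 -24.160118508985867 r 29.359569652342653 33.66239826901138
pointer dir 62.32394561320267 centroid [ 9.10690843 -4.75407347] -27.565880362889875 9191
ring centre mm off [-0.64667969 -0.33500366] diam [81.32355347 81.89443359]
mark ang -27.60534872781211 -33.5115638039362 -21.81408283659165 r 24.422507483444104 33.35134804922821
pointer dir -14.055056613933129 centroid [9.46717208 3.13042727] 18.297051064211082 6905
```

The residual is only about 1°, well inside the width of the mark, so the dial stays there. On to the black driver.

```bash
python3 -m pendant '[[-1,[1.36,3.33,-0.5],[0,0,0]],[-1,[1.36,3.33,-0.5],[0,0,0]],[-1,[1.36,3.33,-0.5],[0,0,0]],[-1,[1.36,3.33,-0.5],[0,0,0]],[-1,[1.36,3.33,-0.5],[0,0,0]],[-1,[1.36,3.33,-0.5],[0,0,0]],[-1,[1.36,3.33,-0.5],[0,0,0]],[-1,[1.36,3.33,-0.5],[0,0,0]],[-1,[1.36,3.33,-0.5],[0,0,0]],[-1,[1.36,3.33,-0.5],[0,0,0]]]'; python3 -m pendant '[[-1,[0,0,0],[0,0,-7]],[-1,[0,0,0],[0,0,-7]],[-1,[0,0,0],[0,0,-7]],[-1,[0,0,0],[0,0,-7]],[-1,[0,0,0],[0,0,-7]],[-1,[0,0,0],[0,0,-7]],[-1,[0,0,0],[0,0,0]],[-1,[0,0,0],[0,0,0]]]'; python3 look.py w5
```

```text
time: 7.02
tcp_pos: [0.4383, 0.1819, 0.198]
ee_rot: [-3.138, -0.004, 2.662]
wrist_force: [1.1, -0.6, 0.1]
opening: 0.0941
finger_force: 0.0
time: 7.68
tcp_pos: [0.4389, 0.1801, 0.1983]
ee_rot: [3.141, -0.004, -2.891]
wrist_force: [0.5, 0.9, 0.5]
opening: 0.0938
finger_force: 0.0
7.6833 [0.43889606 0.18014913 0.19830793] [ 179.98619941   -0.23889073 -165.65426135] [ 2.06740969e-01 -1.03641820e-03  1.78477807e+00  6.00470344e-05
  1.36202697e+00 -1.61444780e+00]
```

View pics/w5.png

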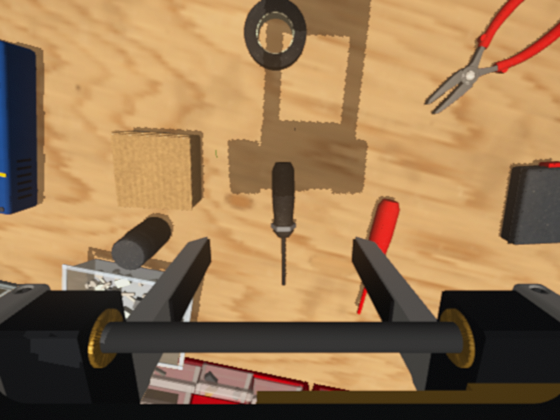

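The black driver lies vertically in the picture: handle end at (283,162), collar at (284,228) and tip at (284,284). The red driver is well clear at about (380,240).

```bash
python3 - <<'E'
import pickle;from h import *
s,im=pickle.load(open("w5.pkl","rb"));P=campose(im,s);g=cv2.cvtColor(im["frame"],cv2.COLOR_RGB2GRAY)
m=np.zeros(g.shape,bool);m[158:292,268:300]=g[158:292,268:300]<85
n,l,st,ce=cv2.connectedComponentsWithStats(m.astype(np.uint8));print(st[1:][st[1:,4]>15])
pts=[]
for r in range(168,284):
    c=np.flatnonzero(m[r])
    if 2<=len(c)<30: pts.append((c.mean(),r))
w=cast(im,P,pts,.0145)[:,:2]
vx,vy,x0,y0=cv2.fitLine(w.astype(np.float32),cv2.DIST_HUBER,0,1e-4,1e-4).ravel();d=np.array([vx,vy])*np.sign(vx)
tip=cast(im,P,(284,284.5),.0145)[0,:2];end=cast(im,P,(283,162),.0145)[0,:2];c0=np.array([x0,y0])
t=c0+d*((tip-c0)@d);e=c0+d*((end-c0)@d)
print("tip",t,"end",e,"len",np.linalg.norm(t-e),"heading",np.degrees(np.arctan2(d[1],d[0])))
h=(t-.121*d+e+.051*d)/2;print("grip",h)
yaw=s["ee_rot"][2];D=h-s["tcp_pos"][:2];print("tool shift cm",100*D@[np.cos(yaw),np.sin(yaw)],100*D@[np.sin(yaw),-np.cos(yaw)],"turn",-(np.degrees(np.arctan2(d[1],d[0]))+180-np.degrees(yaw)-360))
E
```

```text
[[ 272  162   23   65 1349]
 [ 274  229   19   56  228]]
tip [0.56824331 0.21718266] end [0.40287315 0.17456701] len 0.17077289567120985 heading 14.450632
grip [0.45166552 0.18714073]
tool shift cm -1.4103619583442901 0.36096655443917136 turn -0.10489916525966692
```

```bash
python3 -m pendant '[[-1,[-1.4,0.36,2],[0,0,0]],[-1,[0,0,3.5],[0,0,0]],[-1,[0,0,3.5],[0,0,0]],[-1,[0,0,3.5],[0,0,0]],[-1,[0,0,2.5],[0,0,0]],[-1,[0,0,1.7],[0,0,0]],[-1,[0,0,1],[0,0,0]],[-1,[0,0,0],[0,0,0]],[-1,[0,0,0],[0,0,0]]]'
```

```text
time: 8.48
tcp_pos: [0.4528, 0.1874, 0.0233]
ee_rot: [3.142, -0.001, -2.889]
wrist_force: [-0.4, -0.7, 0.3]
opening: 0.0944
finger_force: 0.0
```

```bash
python3 -m pendant '[[-1,[0.1,0,1],[0,0,0]],[-1,[0,0,0.7],[0,0,0]],[1,[0,0,0],[0,0,0]],[1,[0,0,0],[0,0,0]],[1,[0,0,0],[0,0,0]],[1,[0,0,0],[0,0,0]],[1,[0,0,0],[0,0,0]],[1,[0,0,0],[0,0,0]],[1,[0,0,0],[0,0,0]],[1,[0,0,0],[0,0,0]]]'
python3 -m pendant '[[1,[0,0,0],[0,0,0]],[1,[0,0,0],[0,0,0]],[1,[0,0,0],[0,0,0]],[1,[0,0,0],[0,0,0]],[1,[0,0,0],[0,0,0]]]'
```

```text
time: 9.32
tcp_pos: [0.452, 0.1872, 0.0066]
ee_rot: [-3.142, 0.0, -2.888]
wrist_force: [-0.3, 1.0, 0.4]
opening: 0.0443
finger_force: 0.0
time: 9.73
tcp_pos: [0.4519, 0.1871, 0.0065]
ee_rot: [-3.141, -0.0, -2.888]
wrist_force: [-0.5, 0.1, 0.4]
opening: 0.0266
finger_force: 30.0
```

```bash
python3 -m pendant '[[1,[0,0,-0.5],[0,0,0]],[1,[0,0,-1.5],[0,0,0]],[1,[0,0,-2.5],[0,0,0]],[1,[0,0,-3],[0,0,0]],[1,[0,0,-3],[0,0,0]],[1,[0,0,-2],[0,0,0]],[1,[0,0,-1],[0,0,0]],[1,[0,0,0],[0,0,3]],[1,[0,0,0],[0,0,5.8]],[1,[0,0,0],[0,0,6]]]'
python3 -m pendant '[[1,[0,0,0],[0,0,6]],[1,[0,0,0],[0,0,6]],[1,[0,0,0],[0,0,6]],[1,[0,0,0],[0,0,6]],[1,[0,0,0],[0,0,6]],[1,[0,0,0],[0,0,6]],[1,[0,0,0],[0,0,6]],[1,[0,0,0],[0,0,6]],[1,[0,0,0],[0,0,6]],[1,[0,0,0],[0,0,6]]]'
python3 -m pendant '[[1,[0,0,0],[0,0,6]],[1,[0,0,0],[0,0,6]],[1,[0,0,0],[0,0,6]],[1,[0,0,0],[0,0,6]],[1,[0,0,0],[0,0,4]],[1,[0,0,0],[0,0,0]],[1,[0,0,0],[0,0,0]]]'
```

```text
time: 10.57
tcp_pos: [0.4512, 0.1871, 0.141]
ee_rot: [-3.141, -0.001, 3.132]
wrist_force: [-0.2, -0.5, -1.5]
opening: 0.0267
finger_force: 30.0
time: 11.4
tcp_pos: [0.4509, 0.187, 0.1404]
ee_rot: [-3.139, -0.001, 2.084]
wrist_force: [-0.1, -0.3, -0.2]
opening: 0.0267
finger_force: 30.0
time: 11.98
tcp_pos: [0.4512, 0.1871, 0.1407]
ee_rot: [-3.14, 0.0, 1.603]
wrist_force: [-0.2, 0.7, -1.6]
opening: 0.0265
finger_force: 30.0
```

```bash
python3 -m pendant '[[1,[-1.5,0.3,0],[0,0,0]],[1,[-2.5,0.3,0],[0,0,0]],[1,[-3,0.3,0],[0,0,0]],[1,[-3.2,0.3,0],[0,0,0]],[1,[-3.5,0.3,0],[0,0,0]],[1,[-3.5,0.3,0],[0,0,0]],[1,[-3.2,0.3,0],[0,0,0]],[1,[-3,0.3,0],[0,0,0]],[1,[-2.6,0.3,0],[0,0,0]],[1,[-1.8,0.35,0],[0,0,0]]]'
python3 -m pendant '[[1,[0,0,0],[0,0,0]],[1,[0,0,0],[0,0,0]],[1,[0,0,0],[0,0,0]]]'; python3 look.py w6
python3 - <<'E'
from rig import env;import cv2,pickle,numpy as np
d={n:env.get_image(n) for n in("scene","top")};pickle.dump(d,open("im6.pkl","wb"))
a=d["scene"]["frame"][150:390,200:420];b=d["top"]["frame"][150:300,310:430]
a=cv2.resize(a,(440,480),interpolation=2);b=cv2.resize(b,(360,450),interpolation=2);b=cv2.copyMakeBorder(b,0,30,0,0,0)
cv2.imwrite("pics/m6.png",np.hstack([a,b])[...,::-1])
E
```

```text
time: 12.82
tcp_pos: [0.4905, -0.0922, 0.1412]
ee_rot: [-3.141, 0.0, 1.601]
wrist_force: [0.2, 0.2, -1.5]
opening: 0.0269
finger_force: 30.0
time: 13.07
tcp_pos: [0.4901, -0.0889, 0.141]
ee_rot: [-3.14, -0.001, 1.602]
wrist_force: [-0.5, -0.0, -1.5]
opening: 0.0265
finger_force: 30.0
13.0667 [ 0.4901444  -0.08892259  0.14096492] [-1.79931087e+02 -6.46182418e-02  9.17728692e+01] [-3.53800330e-01  1.09427774e-01  1.79423098e+00  6.28094555e-04
  1.23947208e+00 -3.84948186e-01]
```

View pics/w6.png

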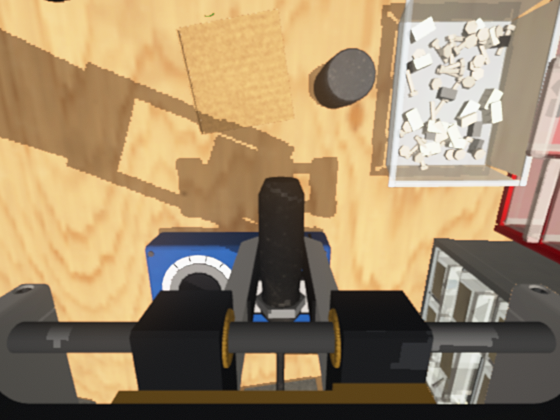

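View pics/m6.png

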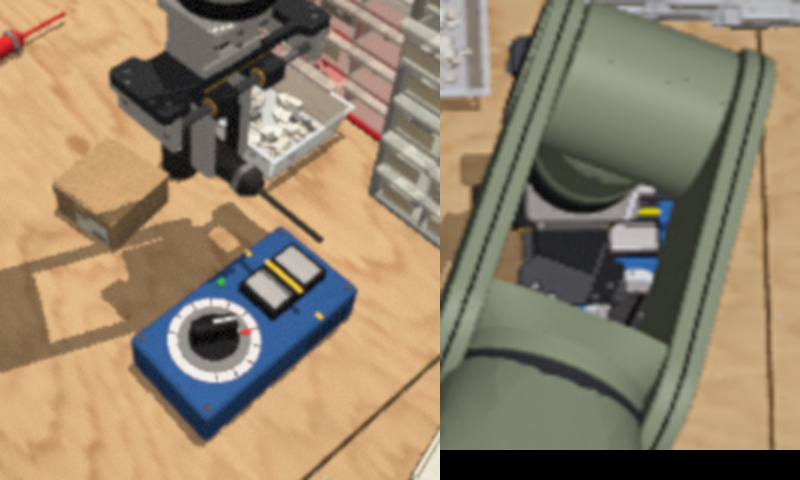

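In the scene view the blade hangs free and straight over the line, running from crop (262,191) to its tip at (322,241). The dial pointer meets the red mark, and the carton, pot and tub are undisturbed. I'll check the tilt against the predicted projection.

```bash
cat > tip.py <<'E'
import pickle,sys;from h import *
im=pickle.load(open(sys.argv[1],"rb"))["scene"];g=np.array(eval(sys.argv[2]));P=campose(im)
x0,y0,x1,y1=map(int,sys.argv[3:7]);hd=np.radians(float(sys.argv[7]));d=np.array([np.cos(hd),np.sin(hd),0])
for t in(55,60,80,100,121):print(t,proj(im,P,g+d*t/1000).round(1))
gr=cv2.cvtColor(im["frame"],cv2.COLOR_RGB2GRAY).astype(float)
# per column: dark blade vs local background, subpixel centroid
for u in range(x0,x1):
    v0=np.interp(u,[x0,x1],[y0,y1]);r=np.arange(int(v0)-7,int(v0)+8);c=np.median(gr[r,u])-gr[r,u];c[c<25]=0
    print(u,round((c@r)/c.sum(),1) if c.sum()>0 else None,int(c.max()),end="; ")
E
python3 tip.py im6.pkl "[.4901,-.0889,.149]" 333 247 366 274 -88.2
```

```text
55 [[331.3 247.2]]
60 [[333.4 248.9]]
80 [[342. 256.]]
100 [[350.9 263.2]]
121 [[360.6 271.1]]
333 247.2 94; 334 248.7 78; 335 249.5 76; 336 249.5 80; 337 250.5 106; 338 252.0 110; 339 252.8 112; 340 253.6 115; 341 254.5 117; 342 255.3 117; 343 256.1 119; 344 256.9 119; 345 257.6 123; 346 258.5 117; 347 259.4 116; 348 260.2 117; 349 261.0 118; 350 261.8 121; 351 262.5 124; 352 263.3 120; 353 264.3 126; 354 265.0 126; 355 265.9 125; 356 266.6 132; 357 267.5 123; 358 268.3 124; 359 269.0 135; 360 269.3 115; 361 269.1 69; 362 None 0; 363 None 0; 364 None 0; 365 None 0;
```

```bash
python3 -m pendant '[[1,[-0.08,0,1],[0,0,0]],[1,[0,0,2],[0,0,0]],[1,[0,0,1.5],[0,0,0]],[1,[0,0,1],[0,0,0]],[1,[0,0,0.8],[0,0,0]],[1,[0,0,0.6],[0,0,0]],[1,[0,0,0.3],[0,0,0]],[1,[0,0,0],[0,0,0]],[1,[0,0,0],[0,0,0]],[1,[0,0,0],[0,0,0]]]'
python3 - <<'E'
from rig import env;import cv2,pickle,numpy as np
print(env.get_state()["tcp_pos"],np.degrees(env.get_state()["ee_rot"]))
d={n:env.get_image(n) for n in("scene",)};pickle.dump(d,open("im7.pkl","wb"))
cv2.imwrite("pics/m7.png",cv2.resize(d["scene"]["frame"][220:370,250:400],(600,600),interpolation=2)[...,::-1])
E
python3 tip.py im7.pkl "[.4902,-.0897,.077]" 330 273 362 310 -88.2
```

```text
time: 14.05
tcp_pos: [0.4915, -0.0909, 0.0702]
ee_rot: [3.14, 0.001, 1.601]
wrist_force: [0.5, -0.2, -2.3]
opening: 0.0266
finger_force: 30.0
[ 0.49149774 -0.09087232  0.07018559] [1.79914167e+02 3.51087555e-02 9.17226956e+01]
55 [[329.1 272.9]]
60 [[331.1 274.6]]
80 [[339.1 281.5]]
100 [[347.3 288.7]]
121 [[356.2 296.4]]
330 None 0; 331 273.5 31; 332 274.5 26; 333 278.0 32; 334 280.1 29; 335 None 0; 336 279.0 32; 337 279.5 31; 338 None 0; 339 281.5 34; 340 284.4 50; 341 284.7 46; 342 285.0 55; 343 285.8 53; 344 287.1 44; 345 288.0 44; 346 287.0 30; 347 298.6 35; 348 298.5 31; 349 297.6 35; 350 None 0; 351 None 0; 352 293.5 25; 353 294.0 45; 354 294.1 52; 355 294.8 49; 356 296.0 35; 357 None 0; 358 None 0; 359 312.6 43; 360 312.7 53; 361 313.2 64;
```

View pics/m7.png

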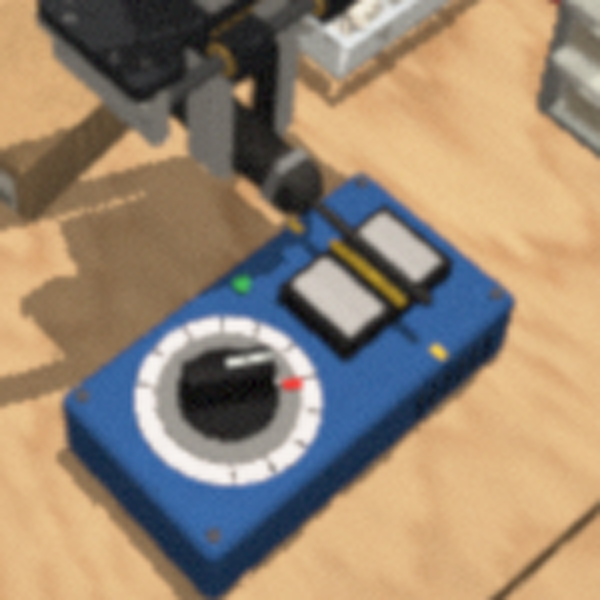

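The blade lies over the yellow line with air beneath it, seen obliquely. I'll trim position and height slightly, and check the dial pointer with its parallax taken out.

```bash
python3 -m pendant '[[1,[0.1,-0.1,0.15],[0,0,0]],[1,[0,0,0.1],[0,0,0]],[1,[0,0,0],[0,0,0]],[1,[0,0,0],[0,0,0]],[1,[0,0,0],[0,0,0]],[1,[0,0,0],[0,0,0]],[1,[0,0,0],[0,0,0]],[1,[0,0,0],[0,0,0]]]'
python3 - <<'E'
from rig import env;import pickle;from h import *
s=env.get_state();print(s["tcp_pos"],np.degrees(s["ee_rot"]),abs(s["joint_vel"]).max())
im=env.get_image("scene");pickle.dump({"scene":im},open("im8.pkl","wb"));P=campose(im)
k=lambda a:np.array([250,220])+np.array(a)/4
q=cast(im,P,[k((228,364)),k((271,354))],.078)[:,:2];e=q[1]-q[0];print("ptr",q,np.degrees(np.arctan2(*e[::-1])))
m=cast(im,P,k((291,384)),.052);c=cast(im,P,k((228,400)),.051);print("mark",m,"ring",c,np.degrees(np.arctan2(*(m-c)[0,1::-1])))
pt=cast(im,P,[k((366,272)),k((296,226)),k((438,352))],.062);print("pole",pt,cast(im,P,[k((296,226)),k((438,352))],.05))
g=cv2.cvtColor(im["frame"],cv2.COLOR_RGB2GRAY)
G=np.array([*s["tcp_pos"][:2],s["tcp_pos"][2]+.008]);d=np.array([.0305,-.9995,0])
print("pred blade 60..121",proj(im,P,[G+d*t/1000 for t in(60,80,100,121)]))
cv2.imwrite("pics/m8.png",cv2.resize(im["frame"][250:320,310:390],(800,700),interpolation=2)[:600,:,::-1])
E
```

```text
time: 14.77
tcp_pos: [0.4898, -0.0896, 0.067]
ee_rot: [3.141, 0.0, 1.601]
wrist_force: [0.2, 0.4, -1.0]
opening: 0.0269
finger_force: 30.0
[ 0.48979083 -0.08964646  0.06699265] [1.79993645e+02 3.92300709e-03 9.17256869e+01] 0.0029142990324244997
ptr [[ 0.40915303 -0.1788073 ]
 [ 0.42628359 -0.18668574]] -24.697974024623147
mark [[ 0.43446261 -0.19203922  0.052     ]] ring [[ 0.40870559 -0.18016261  0.051     ]] -24.75452797287314
pole [[ 0.49452105 -0.17568646  0.062     ]
 [ 0.48732059 -0.13711588  0.062     ]
 [ 0.48968084 -0.22482245  0.062     ]] [[ 0.493637   -0.13114568  0.05      ]
 [ 0.49604327 -0.22056275  0.05      ]]
pred blade 60..121 [[330.79976255 275.39941589]
 [338.76742686 282.31359199]
 [346.98045194 289.44068715]
 [355.88080275 297.16422952]]
```

View pics/m8.png

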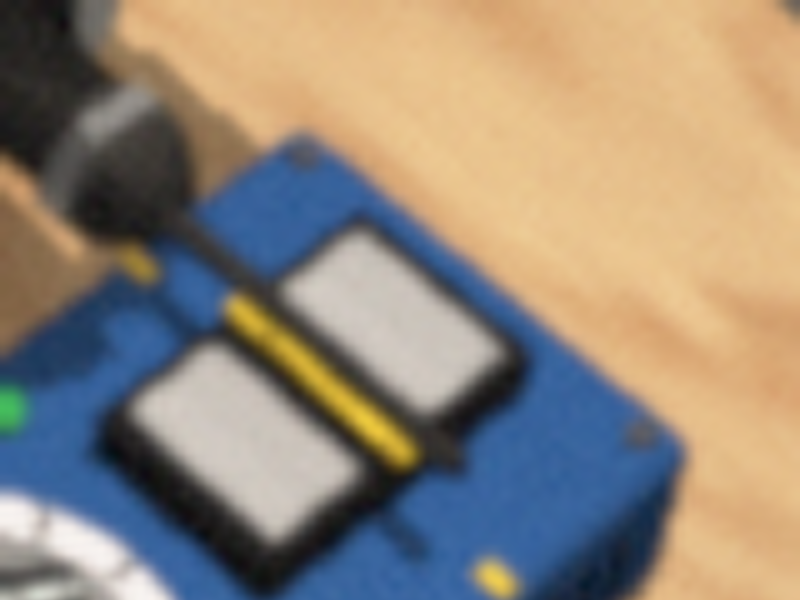

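```bash
python3 -c "
from rig import env
s=env.get_state();print(s['time'],s['tcp_pos'],s['finger_force']);print(env.hand_in())"
```

```text
14.8167 [ 0.4897415  -0.08963831  0.06694905] 29.999233447015285
the job is handed in; nothing more can be done
None
```

The job is handed in at 14.8 s: the dial pointer is on the red mark to within about 1–2°, and the arm is holding the black screwdriver level over the pole block, blade along the yellow line with about 10 mm of air by calculation. The middle of the blade is centred to an estimated 2 mm, the carton, pot and tub looked undisturbed in the last views, and the red screwdriver was never approached.

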